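# Scrap pan under the machine's overhang

### The job

Slide the shallow steel pan (the lower of the two; the deep one is too tall) open side up into the bay under the wire machine's low overhang, long way in, until it is fully home against the stop inside. Then swing the machine's latch bar all the way across the front of the pan so that it is kept in. Leave the deep pan and the other things on the bench where they are.

Things in the scene. Friction and masses are not known exactly. Their poses are not given: they have to be found in the camera images.
- pan_center (a point): Centre of the shallow pan, half-way up (15 mm above its underside). Open-topped plain steel pan, 140 mm long (its x axis) x 110 mm wide (y) x 30 mm high, walls and floor 3 mm thick, 0.3 to 0.55 kg, loose on the bench. Both ends alike. The shallow and deep pans stand side by side; either may be the nearer to the robot.
- deep_center (a point): Centre of the deep pan, half-way up (30 mm). Same steel pan and footprint (140 x 110 mm) but 60 mm high: too tall for the bay. Leave it alone.
- bay_mouth (a point): Middle of the bay's mouth, on the bench, straight below the overhang's front edge. Axes: x level into the bay, z up. The bay is 128 mm wide (y -64 to 64 mm) between steel cheeks 14 mm thick. Overhang: underside 37 mm and top 50 mm above the bench, 260 mm wide. In front of each cheek lies a foot 11 mm high, x -45 to 0 mm, 64 to 94 mm to the side of the middle.
- bay_stop (a point): Middle of the stop inside the bay, on the bench (bay x = 124 mm, hidden under the overhang). The pan when home touches it: its centre is then at bay x = 54 mm and its outer end sticks 16 mm out of the mouth.
- machine: Grey bench machine with a red-framed front, fixed on the bench to the robot's right, facing left; origin and axes as bay_mouth. Its tall body (260 mm wide, 277 mm high) begins about 112 mm behind the overhang's front edge; only the low overhang (50 mm) is in front of it.
- latch (a joint): Angle of the latch bar about its upright pivot (rad). 0: bar points straight out from the machine (bay -x), beside the pan's way in. Negative (to -0.6): swung wider open. Grows as it swings inwards (counter-clockwise from above) to its end stop at 1.571, across the front of the home pan, 5 mm from it. It stays where it is left; about 2 N at the peg moves it.
- latch_pivot (a point): Pivot of the latch bar, at bench level: 28 mm out of the mouth and 78 mm to the side (bay x = -28, y = +78 mm). The steel bar is 90 mm long, 14 mm wide, and lies 15 to 26 mm above the bench.
- latch_knob (a point): Upright black round peg near the free end of the latch bar, 16 mm in diameter, on the bar 78 mm from the pivot, standing from the bar up to 63 mm above the bench; this point is on its axis 45 mm above the bench. Push it sideways to swing the bar.
- screwdriver: Bystander, leave alone: screwdriver, 180 mm, far side of the bench
- tape: Bystander, leave alone: ring of white plastic, 90 mm across, 19 mm high
- gauge: Bystander, leave alone: steel gauge block, 120 x 30 x 12 mm
- housing: Bystander, leave alone: white plastic connector housing, 70 x 35 x 28 mm
- spanner: Bystander, leave alone: steel spanner, 160 mm, far side of the bench
- oil: Bystander, leave alone: white plastic oil bottle, 48 mm across, 110 mm high
Things that resemble listed ones, but are neither listed nor needed, are in the scene too. Leave any brown or purple look-alike of the part that bears pan_center alone.

How it is judged:
On the way, in this order (a step that is already met when the one before it is completed fails the run):
1. the shallow pan is home under the overhang (x of pan_center in the frame of bay_mouth above 0.048 m and y of pan_center in the frame of bay_mouth between -0.014 and 0.014 m and angle between the x axis of pan_center and the x axis of bay_mouth, either way round below 0.12 rad and angle between pan_center's own z axis and vertical below 0.08 rad and height (world z) of pan_center below 0.022 m), for 0.2 s.
2. the latch bar is across the front of the pan (value of joint latch above 1.45 rad), for 0.2 s.
At the end, for the whole second after the job is handed in: The shallow pan stands flat, open side up, lengthwise in the bay, within 6 mm of the stop, within 14 mm of the bay's middle line and 0.12 rad of its direction, at rest, and the latch bar is across its front (joint over 1.45 rad) (all of step 1 and value of joint latch above 1.45 rad and linear speed of pan below 0.01 m/s); the robot touches nothing.
It fails at once if the deep pan moved more than 30 mm (distance of deep_center from where it was at the start of the episode above 0.03 m).
It fails at once if a bystander moved more than 40 mm (distance of any of screwdriver, tape, gauge, housing, spanner, oil from where it was at the start of the episode above 0.04 m).
It also fails if it takes over 64 s, if anything falls off the work surface, if the arm or the gripper's body presses on something with over 40 N, if the wrist force passes 120 N, or if a joint passes its speed limit or range.

### The arm

A 6-joint arm with a two-finger parallel gripper is mounted at the origin on the work surface. World frame = base frame: x ahead of the robot, y to its left, z up, the work surface at z = 0. Lengths are in m, angles in rad, forces in N, time in s.
With the tool pointing down it reaches from about 0.3 to 0.775 m from the base axis. Payload 14.6 kg.
Tool frame: the origin (TCP) lies at the centre of the arm's flange, where the gripper is bolted on; the fingertips stand 199 mm ahead of it and the grasp point (between the pads) lies 180 mm ahead of it; z points along the fingers, y is the line along which they close (so a half turn about z gives the same grasp; the last joint's range is limited). The gripper opens to 94 mm and grips with 3 to 60 N. Pads are 16 mm wide; open, the fingers measure 119 mm over their backs; the gripper's body (75 mm by 177 mm) begins 78 mm behind the grasp point.
Start: joints at [-1.181, 0.3, 1.521, -0, 1.321, -0.067], TCP at [0.243, -0.494, 0.405] pointing down, gripper open.
Joint ranges: [-3.03, 3.03], [-0.79, 2.21], [0.23, 2.52], [-1.04, 4.18], [0, 3.07], [-2.55, 2.55]. Speed limits (rad/s): [2.22, 2.22, 2.57, 3.14, 3.14, 3.14].

### API

Orientations are given as [roll, pitch, yaw] about the fixed x, y, z axes, in that order (R = Rz(yaw) Ry(pitch) Rx(roll)).
In Python, from station import ctrl gives the robot as it stands. The module is installed in compiled form; this text tells all that it offers.
- The arm moves only by the tool servo_tool, never from a script. Its argument "motion" is a list of rows, each a list of 5 numbers: the closure, from 0 (fully open) to 1 (shut), then the shift along the world's x, y, z in cm, then the turn about the world's z in degrees. A call has 1 to 20 rows; each row is the pose to reach, as a shift and turn from the pose commanded when the call began; what a row does not reach only later rows make up. A row lasts 1/8 s, in which the tool goes at most 62.5 mm and 10.7 degrees, less where a joint would pass 70% of its speed; a pose out of reach is approached as far as the arm can. A call with a gripper value outside its range is refused whole. The fingers move at their own pace and stop on an object; "squeeze" is the grip in N (left out, the last holds). Time passes only in rows, so rows that repeat a pose let the fingers close. It gives the time, the measured TCP pose, the force, the opening and the grip force at its end, in the units of the state.
- ctrl.get_obs(): the state, without advancing time (a new reading comes with each control period).
- ctrl.camera(name): name is "side" or "top"; returns a dict with "image" (420x560x3 uint8, red, green, blue), "fx", "fy", "cx", "cy" (pixels), "camera_from_world" (4x4, takes a point from world to camera coordinates). Camera axes: x right, y up, looking along -z (the intrinsics and any distortion apply to the point x, -y, -z); pixel columns grow to the right and rows downward; lengths in m; the calibration is good to about 2 mm. A picture is of the moment at which its call begins. There is no depth.
- ctrl.hand_in(): hands the job in; it is judged then, once.
The state is a dict: "time_s": time; "qpos": joint angles; "joint_vel": joint speeds; "tau": joint torques, N m; "ee_pos": TCP position; "eef_rot": TCP orientation; "force": force on the tool from outside, world axes, zero at the start; "moment": the same for the moment, N m; "grip_width": finger opening in m; "grip_force": force on a finger pad.
Only numpy, scipy, OpenCV 4.12 (cv2) and the standard library are available. Lean on these libraries where they do the work, as an engineer would, in place of code of your own. Each camera call takes 0.05 s, during which the arm holds its last target. There are 200 camera calls.

## Working session

There is one attempt and no reset: what is moved stays moved. The work goes in short steps, Python scripts to look and compute and a tool call to move; the robot and the scene stay as the last step left them, time stands still between calls to the robot, and variables do not carry over. Pictures are saved under pics/ and viewed, at most 10 in all, crops included, and the job is handed in when it is done.

Besides the shell and the picture viewer there is one more tool, called by a JSON object that holds its "fn" and its "kwargs", one argument or row to a line. servo_tool: Moves the arm, as the interface text tells. Its arguments: {"type":"object","properties":{"motion":{"type":"array","items":{"type":"array","items":{"type":"number"}}},"squeeze":{"type":"number"}},"required":["motion"]}

```bash
mkdir -p pics
cat > h.py <<'E'
import numpy as np, cv2, pickle
from station import ctrl
def snap(n,tag):
    c=ctrl.camera(n); pickle.dump(c,open(f'pics/{tag}.pkl','wb')); cv2.imwrite(f'pics/{tag}.png',c['image'][:,:,::-1]); return c
def ld(tag): return pickle.load(open(f'pics/{tag}.pkl','rb'))
def ray(c,u,v):
    M=np.array(c['camera_from_world']); R=M[:3,:3]; o=-R.T@M[:3,3]
    d=R.T@np.array([(u-c['cx'])/c['fx'],-(v-c['cy'])/c['fy'],-1.]); return o,d
def onz(c,u,v,z):
    o,d=ray(c,u,v); return o+d*(z-o[2])/d[2]
def tri(c1,p1,c2,p2):
    o1,d1=ray(c1,*p1);o2,d2=ray(c2,*p2)
    s=np.linalg.lstsq(np.c_[d1,-d2],o2-o1,rcond=None)[0]
    a,b=o1+d1*s[0],o2+d2*s[1]; return (a+b)/2,np.linalg.norm(a-b)
def px(c,p):
    q=np.array(c['camera_from_world'])@np.r_[p,1]; return c['cx']-c['fx']*q[0]/q[2], c['cy']+c['fy']*q[1]/q[2]
E
python3 - <<'E'
from h import *
np.set_printoptions(precision=3,suppress=True)
for n in('top','side'):
    c=snap(n,n+'0'); print(n,c.keys(),c['fx'],c['cx'],c['cy'],ray(c,c['cx'],c['cy']))
a=[cv2.imread(f'pics/{n}0.png') for n in('top','side')]
o=ctrl.get_obs(); print(o['ee_pos'],o['eef_rot'],o['time_s'])
E
```

```text
top dict_keys(['image', 'fx', 'fy', 'cx', 'cy', 'camera_from_world']) 426.7828560891327 280.89363227887037 207.41970529107658 (array([0.349, 0.186, 1.118]), array([ 0.136, -0.013, -0.991]))
side dict_keys(['image', 'fx', 'fy', 'cx', 'cy', 'camera_from_world']) 432.18649401150134 280.98626249393726 207.14558077537868 (array([0.44 , 0.95 , 0.988]), array([ 0.073, -0.639, -0.765]))
[ 0.243 -0.494  0.404] [-3.141 -0.     0.457] 0.1
```

View pics/top0.png

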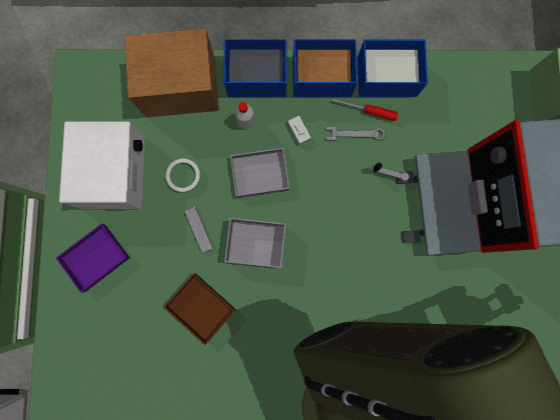

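View pics/side0.png

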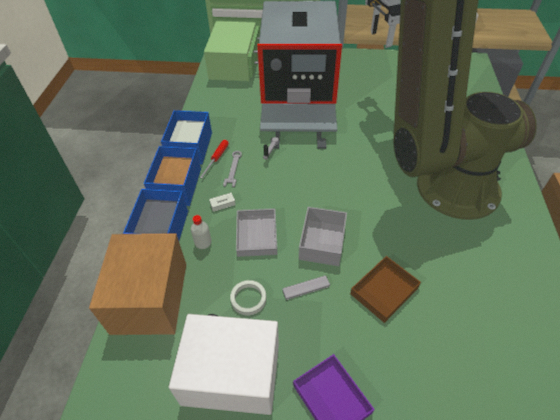

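The top view shows these candidates: grey pan at (259,172), grey pan at (255,242), purple pan at (93,257) and brown pan at (199,308). In the side view, the grey pan at (256,232) looks shallower than the one at (323,236), so I take the one farther from the robot. The latch peg is at about top (378,168), side (267,150). Next I'll check with enlarged crops.

Run:
```python
import cv2,numpy as np
t=cv2.imread('pics/top0.png');s=cv2.imread('pics/side0.png')
def cr(i,x,y,w,h,k): return cv2.resize(i[y:y+h,x:x+w],None,fx=k,fy=k,interpolation=cv2.INTER_CUBIC)
# pans: 5x 
cv2.imwrite('pics/c1.png',np.hstack([cr(t,220,140,80,140,4),cr(s,230,200,120,140,4)[:560]]))
cv2.imwrite('pics/c2.png',np.hstack([cr(t,360,140,125,125,3.2),cr(s,245,95,125,125,3.2)]))
```

```text
(no output)
```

View pics/c1.png

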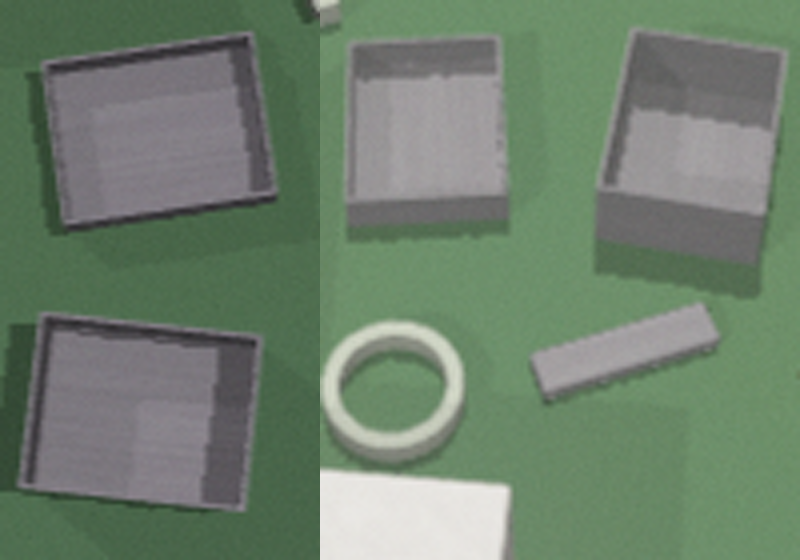

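View pics/c2.png

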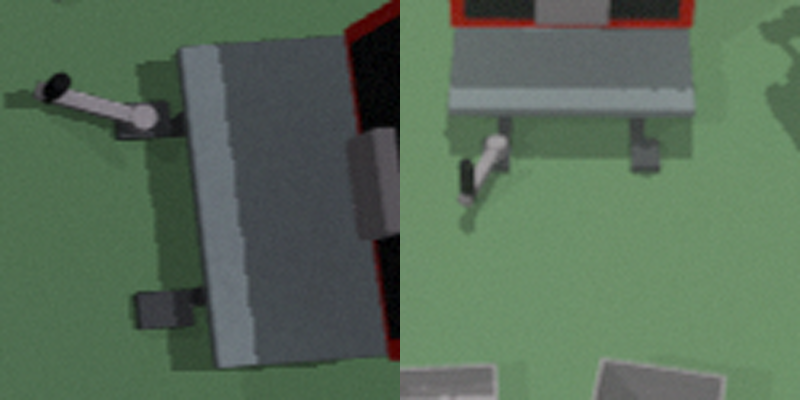

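The pan at top (259,172) and side (256,232) has the low walls, so it is the shallow one. The latch bar is swung a bit open, with its pivot at top (405.3,176.6) and side (275.3,139.7).

```bash
cat > m.py <<'E'
from h import *
np.set_printoptions(precision=4,suppress=True)
t,s=ld('top0'),ld('side0')
T=[(230.5,155.5),(283,148.5),(289,189),(236,196.5)]
S=[(236.5,250.5),(237,210.5),(274.8,209.5),(277,249.5)]
P=[]
for a,b in zip(T,S): p,e=tri(t,a,s,b); P.append(p); print('pan',p,e, onz(t,*a,.03))
P=np.array([onz(t,*a,.03) for a in T]); print('c',P.mean(0)); 
lx=(P[1]+P[2]-P[0]-P[3])/2; ly=(P[1]+P[0]-P[2]-P[3])/2
print('len',np.linalg.norm(lx),np.linalg.norm(ly),'ang',np.degrees(np.arctan2(lx[1],lx[0])),np.degrees(np.arctan2(ly[1],ly[0])))
A=(416.3,155);B=(428.1,255)
As=(245+48/3.2,95+107/3.2);Bs=(245+293/3.2,95+107/3.2)
print('edge tri',tri(t,A,s,As),tri(t,B,s,Bs))
a,b=onz(t,*A,.05),onz(t,*B,.05);m=(a+b)/2;d=a-b
print('edge',a,b,m,np.linalg.norm(d))
ey=d[:2]/np.linalg.norm(d[:2]); ex=np.array([ey[1],-ey[0]]); print('ex',ex,np.degrees(np.arctan2(ex[1],ex[0])))
piv=tri(t,(405.3,176.6),s,(275.3,139.7));print('pivot',piv,'pred',m[:2]-.028*ex+.078*ey)
for z in(.015,.026,.03): print(onz(t,405.3,176.6,z),onz(s,275.3,139.7,z))
print('feet outer? ',onz(t,360+135/3.2,140+295/3.2,.011),'pred',m[:2]-.045*ex-.064*ey)
k=tri(t,(360+66/3.2,140+79/3.2),s,(245+67/3.2,95+161/3.2));print('peg top',k)
E
python3 m.py
```

```text
pan [0.6377 0.3044 0.0212] 1.804362454761233e-05 [0.6354 0.3035 0.03  ]
pan [0.6579 0.166  0.0214] 0.0021144211941373056 [0.6544 0.1662 0.03  ]
pan [0.5493 0.1506 0.0186] 0.0014378384701653909 [0.5465 0.151  0.03  ]
pan [0.5292 0.2891 0.017 ] 0.0003851693833222042 [0.5269 0.2879 0.03  ]
c [0.5908 0.2271 0.03  ]
len 0.13841633936110606 0.10930777207465883 ang -82.00827490889345 8.092227202477932
edge tri (array([ 0.6341, -0.18  ,  0.0425]), np.float64(0.0007927110268034734)) (array([ 0.3763, -0.1972,  0.0447]), np.float64(0.0020596728567993964))
edge [ 0.6317 -0.1773  0.05  ] [ 0.3752 -0.1951  0.05  ] [ 0.5035 -0.1862  0.05  ] 0.2571596987574405
ex [ 0.0692 -0.9976] -86.03197338967784
pivot (array([ 0.5813, -0.1567,  0.0168]), np.float64(0.0012272318751511751)) pred [ 0.5793 -0.1529]
[ 0.5823 -0.1573  0.015 ] [ 0.581  -0.1586  0.015 ]
[ 0.58   -0.1539  0.026 ] [ 0.5794 -0.146   0.026 ]
[ 0.5792 -0.1527  0.03  ] [ 0.5788 -0.1415  0.03  ]
feet outer?  [ 0.4354 -0.1442  0.011 ] pred [ 0.4365 -0.1458]
peg top (array([ 0.6033, -0.0823,  0.0567]), np.float64(0.0024580859791424356))
```

{"fn": "servo_tool", "kwargs": {
  "motion": [
    [0,1,6,2,0],
    [0,2,12,4,0],
    [0,2,18,4,-5],
    [0,3,24,4,-10],
    [0,3,30,4,-18],
    [0,3,30,4,-18],
    [0,6,35,4,-18],
    [0,9,40,4,-18],
    [0,12.5,45,4,-18],
    [0,16,50,4,-18],
    [0,19,55,4,-18],
    [0,22,60,3,-18],
    [0,25,65,0,-18],
    [0,28,70,-3,-18],
    [0,31,75,-7,-18],
    [0,33.8,79,-11,-18],
    [0,33.8,79,-12,-18],
    [0,33.8,79,-12,-18]
  ],
  "squeeze": 30
}}

```text
time_s: 2.35
ee_pos: [0.5811, 0.2961, 0.2819]
eef_rot: [3.14, 0.004, 0.144]
force: [-1.7, -0.9, -0.1]
grip_width: 0.0939
grip_force: 0.0
```

Run:
```python
from h import *
np.set_printoptions(precision=4,suppress=True)
t=snap('top','top1');s=snap('side','side1')
o=ctrl.get_obs();print(o['time_s'],o['ee_pos'],o['eef_rot'],o['qpos'],o['force'])
def cr(i,x,y,w,h,k): return cv2.resize(i[y:y+h,x:x+w],None,fx=k,fy=k,interpolation=cv2.INTER_CUBIC)
a=cv2.imread('pics/top1.png');b=cv2.imread('pics/side1.png')
cv2.imwrite('pics/c3.png',np.hstack([cr(a,190,120,130,140,3),cr(b,200,160,130,140,3)]))
for p in[(284.7,224.5)]: print('deep corner',onz(t,*p,.06))
```

```text
2.45 [0.581  0.2956 0.2851] [ 3.1416 -0.0003  0.1426] [ 0.4145  0.6348  1.3217 -0.0001  1.1849  1.8427] [ 0.6651 -0.1188 -0.2706]
deep corner [0.4513 0.1632 0.06  ]
```

View pics/c3.png

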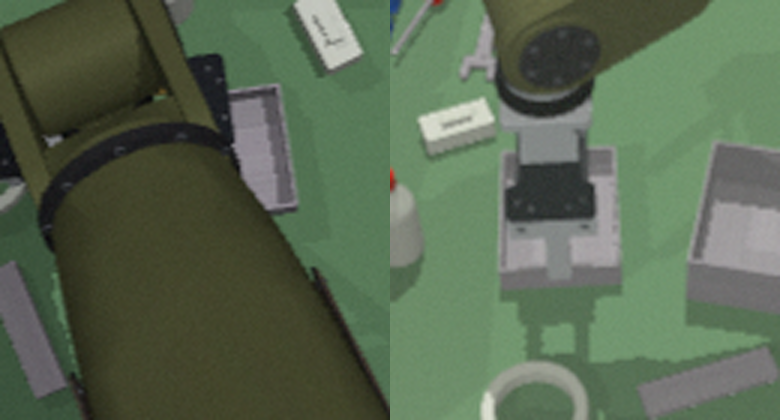

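The fingers are centred over the rear (+y) wall, so I'll lower and grip.

{"fn": "servo_tool", "kwargs": {
  "motion": [
    [0,0,0,-3,0],
    [0,0,0,-6,0],
    [0,0,0,-7.6,0],
    [0,0,0,-7.6,0],
    [0,0,0,-7.6,0],
    [1,0,0,-7.6,0],
    [1,0,0,-7.6,0],
    [1,0,0,-7.6,0],
    [1,0,0,-7.6,0],
    [1,0,0,-7.6,0],
    [1,0,0,-7.6,0],
    [1,0,0,-7.6,0],
    [1,0,0,-7.6,0]
  ],
  "squeeze": 40
}}

```text
time_s: 4.08
ee_pos: [0.5806, 0.2964, 0.2086]
eef_rot: [-3.142, 0.0, 0.143]
force: [-0.3, -0.8, -0.2]
grip_width: 0.0173
grip_force: 0.0
```

{"fn": "servo_tool", "kwargs": {
  "motion": [
    [1,0,0,0,0],
    [1,0,0,0,0],
    [1,0,0,0,0],
    [1,0,0,0,0]
  ]
}}

```text
time_s: 4.58
ee_pos: [0.5806, 0.2965, 0.2087]
eef_rot: [-3.142, -0.0, 0.143]
force: [-0.7, 1.2, -0.0]
grip_width: 0.0027
grip_force: 40.0
```

{"fn": "servo_tool", "kwargs": {
  "motion": [
    [1,0,-1,0,0],
    [1,-0.3,-3,0,0],
    [1,-0.6,-5.5,0,0],
    [1,-1,-8,0,0],
    [1,-2.2,-10.5,0,-0.5],
    [1,-3.5,-13,0,-1],
    [1,-4.8,-15.5,0,-2],
    [1,-6,-18,0,-3],
    [1,-7,-20.5,0,-4],
    [1,-8,-23,0,-4.2],
    [1,-8.8,-25.5,0,-4.2],
    [1,-8.9,-28,0,-4.2],
    [1,-8.9,-30,0,-4.2],
    [1,-8.9,-31.5,0,-4.2],
    [1,-8.9,-31.5,0,-4.2],
    [1,-8.9,-31.5,0,-4.2]
  ]
}}

```text
time_s: 6.58
ee_pos: [0.4915, -0.0184, 0.2086]
eef_rot: [3.141, 0.0, 0.069]
force: [-0.8, -1.2, -2.1]
grip_width: 0.0029
grip_force: 40.0
```

Run:
```python
from h import *
np.set_printoptions(precision=4,suppress=True)
t=snap('top','top2');s=snap('side','side2')
o=ctrl.get_obs();print(o['time_s'],o['ee_pos'],o['eef_rot'],o['force'],o['grip_width'])
def cr(i,x,y,w,h,k): return cv2.resize(i[y:y+h,x:x+w],None,fx=k,fy=k,interpolation=cv2.INTER_CUBIC)
a=cv2.imread('pics/top2.png');b=cv2.imread('pics/side2.png')
cv2.imwrite('pics/c4.png',np.hstack([cr(a,320,120,130,150,3),cr(b,235,85,130,150,3)]))
```

```text
6.675 [ 0.4916 -0.0182  0.2086] [3.1415 0.0002 0.0699] [-1.6183 -1.427  -2.8654] 0.002665108347785792
```

View pics/c4.png

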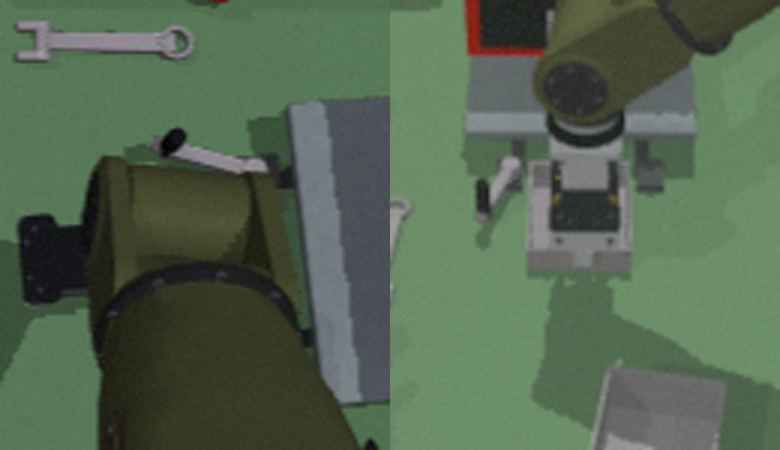

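The pan is held straight in front of the mouth. Rim corners in the side view are (281.7,140), (315,139), (280.7,168.3) and (315.7,168.3). I'll check its offset against the feet gap, at (279.7,146.6) and (317.2,146.6), in the same camera.

Run:
```python
from h import *
np.set_printoptions(precision=4,suppress=True)
s=ld('side2');M=np.array([.5035,-.1862]);ex=np.array([.0692,-.9976]);ey=np.array([.9976,.0692])
def bay(p): d=p[:2]-M; return np.array([d@ex,d@ey])
for n,u,v,z in[('FL',281.7,140,.03),('FR',315,139,.03),('RL',280.7,168.3,.03),('RR',315.7,168.3,.03),('footL',279.7,146.6,.011),('footR',317.2,146.6,.011),('ovL',245+48/3.2,95+113/3.2,.037),('ovR',245+293/3.2,95+113/3.2,.037)]: print(n,bay(onz(s,u,v,z)))
o=ctrl.get_obs();print('wall',bay(np.array(o['ee_pos'])))
```

```text
FL [-0.0407  0.0568]
FR [-0.0347 -0.0541]
RL [-0.174   0.0565]
RR [-0.1728 -0.053 ]
footL [-0.0522  0.0635]
footR [-0.051  -0.0619]
ovL [-0.0001  0.1312]
ovR [ 0.002  -0.1272]
wall [-0.1685 -0.0003]
```

The pan is centred to within 2 mm. I'll advance 13.2 cm along the bay axis, then open slightly and lift.

{"fn": "servo_tool", "kwargs": {
  "motion": [
    [1,0.14,-2,0,0],
    [1,0.28,-4,0,0],
    [1,0.42,-6,0,0],
    [1,0.55,-8,0,0],
    [1,0.69,-10,0,0],
    [1,0.8,-11.6,0,0],
    [1,0.91,-13.2,0,0],
    [1,0.91,-13.2,0,0]
  ]
}}

```text
time_s: 7.68
ee_pos: [0.5007, -0.1516, 0.2086]
eef_rot: [3.141, -0.0, 0.068]
force: [-0.0, -2.7, -0.4]
grip_width: 0.0023
grip_force: 40.0
```

{"fn": "servo_tool", "kwargs": {
  "motion": [
    [0.84,0,0,0,0],
    [0.84,0,0,0,0],
    [0.84,0,0,0,0],
    [0.84,0,0,0,0],
    [0.84,0,0,4,0],
    [0.84,0,0,8,0],
    [0.84,-0.2,3,8,10],
    [0.84,-0.42,6,8,20],
    [0.26,-0.42,6,8,30],
    [0.26,-0.42,6,8,40],
    [0.26,-0.42,6,8,50],
    [0.26,-0.42,6,8,60],
    [0.26,-0.42,6,8,70],
    [0.26,-0.42,6,8,80],
    [0.26,-0.42,6,8,90],
    [0.26,-0.42,6,8,90],
    [0.26,-0.42,6,4,90],
    [0.26,-0.42,6,0.3,90],
    [0.26,-0.42,6,0.3,90],
    [0.26,-0.42,6,0.3,90]
  ]
}}

```text
time_s: 10.18
ee_pos: [0.4969, -0.0907, 0.213]
eef_rot: [3.14, 0.0, 1.638]
force: [-0.4, 0.7, 0.1]
grip_width: 0.0696
grip_force: 0.0
```

Run:
```python
from h import *
t=snap('top','top3');s=snap('side','side3')
def cr(i,x,y,w,h,k): return cv2.resize(i[y:y+h,x:x+w],None,fx=k,fy=k,interpolation=cv2.INTER_CUBIC)
a=cv2.imread('pics/top3.png');b=cv2.imread('pics/side3.png')
cv2.imwrite('pics/c5.png',np.hstack([cr(a,340,120,110,110,3.5),cr(b,240,85,110,110,3.5)]))
```

```text
(no output)
```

View pics/c5.png

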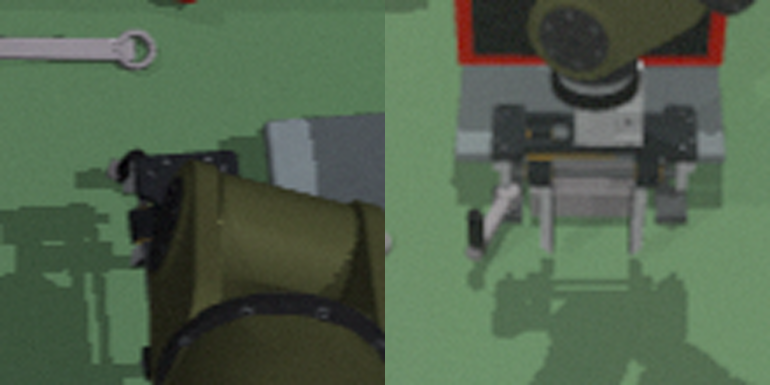

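The pan's end is visible behind the two open fingers, square and free. Now I'll push it home, watching the force.

{"fn": "servo_tool", "kwargs": {
  "motion": [
    [0.26,0.14,-2,0,0],
    [0.26,0.28,-4,0,0],
    [0.26,0.35,-5,0,0],
    [0.26,0.42,-6,0,0],
    [0.26,0.45,-6.4,0,0],
    [0.26,0.47,-6.8,0,0],
    [0.26,0.48,-6.9,0,0],
    [0.26,0.48,-6.9,0,0]
  ]
}}

```text
time_s: 11.28
ee_pos: [0.5013, -0.1588, 0.2119]
eef_rot: [-3.141, -0.003, 1.64]
force: [-2.4, 15.5, 9.4]
grip_width: 0.0699
grip_force: 7.9
```

{"fn": "servo_tool", "kwargs": {
  "motion": [
    [0.26,0.01,-0.1,0,0],
    [0.26,0.01,-0.2,0,0],
    [0.26,0.01,-0.2,0,0],
    [0.26,0.01,-0.2,0,0]
  ]
}}

```text
time_s: 11.78
ee_pos: [0.5015, -0.1594, 0.2119]
eef_rot: [-3.141, -0.005, 1.64]
force: [-2.7, 30.8, 13.4]
grip_width: 0.0698
grip_force: 15.6
```

Run:
```python
from h import *
s=snap('side','side4');o=ctrl.get_obs();print(o['ee_pos'],o['force'],o['moment'])
def cr(i,x,y,w,h,k): return cv2.resize(i[y:y+h,x:x+w],None,fx=k,fy=k,interpolation=cv2.INTER_CUBIC)
b=cv2.imread('pics/side4.png')
cv2.imwrite('pics/c6.png',cr(b,245,95,100,75,7))
```

```text
[ 0.50148835 -0.15942333  0.21190972] [-2.81963286 31.91354917 13.93160584] [ 5.71821241 -0.11948336 -0.00783404]
```

View pics/c6.png

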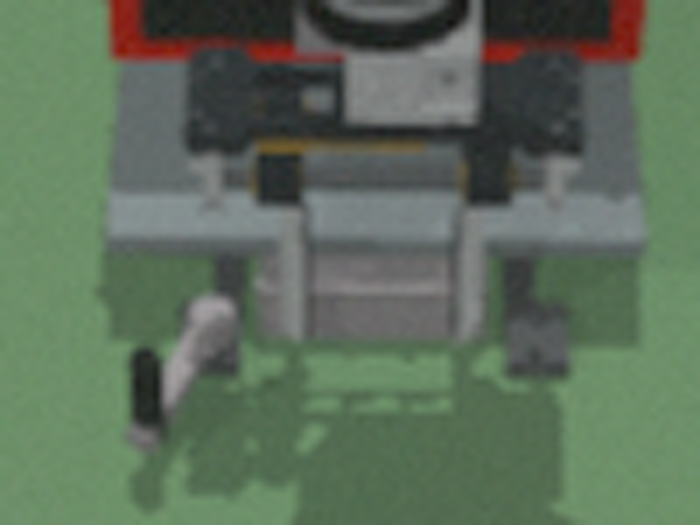

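Run:
```python
from h import *
np.set_printoptions(precision=4,suppress=True)
s=ld('side4');M=np.array([.5035,-.1862]);ex=np.array([.0692,-.9976]);ey=np.array([.9976,.0692])
def bay(p): d=p[:2]-M; return np.array([d@ex,d@ey])
for n,u,v,z in[('rim',375,293,.03),('bot',375,340,0),('RL',252,280,.03),('RR',482,280,.03),('footRtop',538,350,.011),('footRbot',538,376,0),('ovbot',375,248,.037),('ovtop',375,240,.05),('pivot',212,308,.026)]: print(n,bay(onz(s,245+u/7,95+v/7,z)))
```

```text
rim [-0.0244  0.0006]
bot [-0.0241  0.0002]
RL [-0.0154  0.0598]
RR [-0.0145 -0.0507]
footRtop [-0.0429 -0.0777]
footRbot [-0.0492 -0.0781]
ovbot [0.0003 0.0008]
ovtop [-0.0094  0.001 ]
pivot [-0.0313  0.0786]
```

The force rises stiffly, about 15 N over 0.6 mm, with contact at rim height. The pan is square and its end is about 17–19 mm out of the mouth, so it is against the stop. Next I'll work out the arc for pushing the peg.

Run:
```python
from h import *
np.set_printoptions(precision=1,suppress=True)
M=np.array([.5035,-.1862]);ex=np.array([.0692,-.9976]);ey=np.array([.9976,.0692])
w=lambda x,y:M+ex*x/1e3+ey*y/1e3
s=w(-88,140); print('start from cmd', (s-np.array([.5015,-.1608]))*100)
for a in np.r_[np.arange(-.4,1.6,.15),1.6]:
    d=np.array([np.sin(a),-np.cos(a)]); p=np.array([-28-78*np.cos(a),78-78*np.sin(a)])-d*20
    print(round(a,2),(w(*p)-s)*100)
```

```text
start from cmd [13.6  7.2]
-0.4 [-1.3  0.3]
-0.25 [-2.4  0.9]
-0.1 [-3.5  1.3]
0.05 [-4.7  1.6]
0.2 [-5.9  1.6]
0.35 [-7.1  1.5]
0.5 [-8.3  1.2]
0.65 [-9.4  0.8]
0.8 [-10.4   0.1]
0.95 [-11.4  -0.6]
1.1 [-12.2  -1.5]
1.25 [-12.8  -2.5]
1.4 [-13.3  -3.6]
1.55 [-13.7  -4.8]
1.6 [-13.7  -5.2]
```

{"fn": "servo_tool", "kwargs": {
  "motion": [
    [0.26,-0.1,1.5,0,0],
    [0.26,-0.2,3.5,0,0],
    [0.26,-0.2,4,5,0],
    [1,-0.2,4,10,0],
    [1,-0.2,4,10,0]
  ]
}}

```text
time_s: 12.45
ee_pos: [0.4997, -0.1212, 0.315]
eef_rot: [3.136, 0.003, 1.64]
force: [0.2, -0.7, -0.7]
grip_width: 0.053
grip_force: 0.0
```

{"fn": "servo_tool", "kwargs": {
  "motion": [
    [1,4,1,0,0],
    [1,8,2,0,0],
    [1,12,3,0,0],
    [1,13.8,3.3,0,0],
    [1,13.8,3.3,0,0],
    [1,13.8,3.3,-4,0],
    [1,13.8,3.3,-7.7,0],
    [1,13.8,3.3,-7.7,0],
    [1,13.8,3.3,-7.7,0]
  ]
}}

```text
time_s: 13.58
ee_pos: [0.6374, -0.0888, 0.2361]
eef_rot: [3.14, 0.0, 1.64]
force: [0.1, -1.2, 0.7]
grip_width: 0.0007
grip_force: 0.0
```

{"fn": "servo_tool", "kwargs": {
  "motion": [
    [1,-0.8,0.2,0,0],
    [1,-1.4,0.3,0,0],
    [1,-2.4,0.9,0,0],
    [1,-3.5,1.3,0,0],
    [1,-4.7,1.6,0,0],
    [1,-5.9,1.6,0,0],
    [1,-7.1,1.5,0,0],
    [1,-8.3,1.2,0,0],
    [1,-9.4,0.8,0,0],
    [1,-10.4,0.1,0,0],
    [1,-11.4,-0.6,0,0],
    [1,-12.2,-1.5,0,0],
    [1,-12.8,-2.5,0,0],
    [1,-13.3,-3.6,0,0],
    [1,-13.6,-4.6,0,0],
    [1,-13.7,-5.0,0,0],
    [1,-13.7,-5.2,0,0],
    [1,-13.7,-5.2,0,0]
  ]
}}

```text
time_s: 15.82
ee_pos: [0.5006, -0.1394, 0.2346]
eef_rot: [-3.141, -0.003, 1.64]
force: [2.0, 18.0, 3.4]
grip_width: 0.0003
grip_force: 8.5
```

Run:
```python
from h import *
s=snap('side','side5');o=ctrl.get_obs();print(o['ee_pos'],o['force'],o['moment'])
b=cv2.imread('pics/side5.png')
cv2.imwrite('pics/c7.png',cv2.resize(b[95:170,245:345],None,fx=7,fy=7,interpolation=cv2.INTER_CUBIC))
```

```text
[ 0.50058514 -0.13940478  0.23461344] [ 2.46696226 16.79875059  2.79878722] [ 3.09640287 -0.4793728   0.0188966 ]
```

View pics/c7.png

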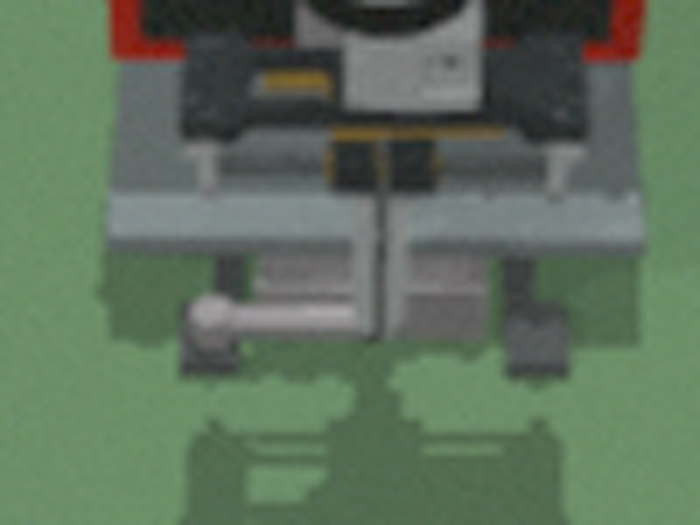

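The bar lies straight across the front of the pan, from its pivot at crop (210,312) to the fingers. I'll back off and take a final look.

{"fn": "servo_tool", "kwargs": {
  "motion": [
    [1,-0.1,1.5,0,0],
    [1,-0.3,4,0,0],
    [1,-0.4,6,4,0],
    [1,-0.4,9,10,0],
    [1,-0.4,15,14,0],
    [1,-0.4,20,14,0],
    [1,-0.4,20,14,0],
    [1,-0.4,20,14,0]
  ]
}}

```text
time_s: 16.88
ee_pos: [0.4963, 0.0593, 0.3743]
eef_rot: [-3.141, 0.0, 1.641]
force: [-0.3, 0.8, -0.1]
grip_width: 0.0004
grip_force: 0.0
```

Run:
```python
from h import *
s=snap('side','side6');t=snap('top','top6');o=ctrl.get_obs();print(o['time_s'],o['ee_pos'],o['force'])
b=cv2.imread('pics/side6.png');a=cv2.imread('pics/top6.png')
r=lambda i:cv2.resize(i,None,fx=4,fy=4,interpolation=cv2.INTER_CUBIC)
cv2.imwrite('pics/c8.png',np.hstack([r(b[95:195,245:345]),r(a[150:250,360:460])]))
```

```text
16.975 [0.4964261  0.05846421 0.37420321] [ 0.75118603 -0.58519115  1.33250074]
```

View pics/c8.png

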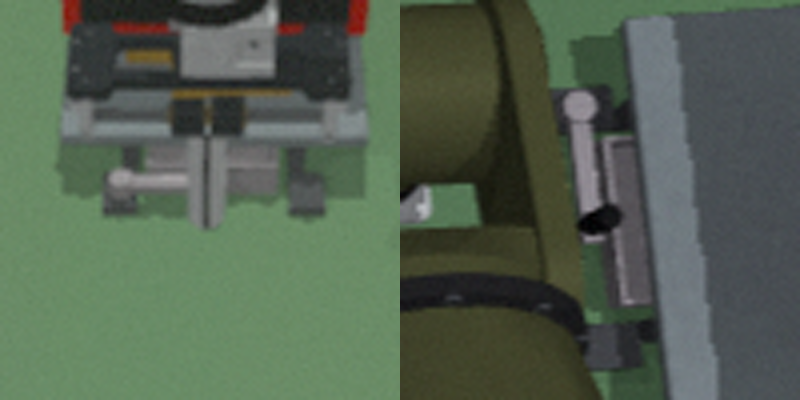

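Run:
```python
from h import *
t=ld('top6');M=np.array([.5035,-.1862]);ex=np.array([.0692,-.9976]);ey=np.array([.9976,.0692])
def bay(p): d=p[:2]-M; return np.round([d@ex,d@ey],4)
for u,v,z in[(602,138,.03),(618,305,.03),(639,138,.05),(657,305,.05),(580,105,.026),(593,240,.026)]: print(bay(onz(t,360+(u-400)/4,150+v/4,z)))
```

```text
[-0.017  0.056]
[-0.0191 -0.0531]
[-0.     0.051]
[-0.0011 -0.0563]
[-0.0276  0.0795]
[-0.0291 -0.0097]
```

The final view puts the pan's end at bay x ≈ -17 to -18 mm, about 1.5 mm off the middle line. The latch is at about 1.55 rad and the robot is clear, so I'll hand in.

```bash
python3 -c "
from station import ctrl
print(ctrl.hand_in())"
```

```text
the job is handed in; nothing more can be done
None
```

I slid the shallow pan home against the stop and swung the latch bar fully across its front; the job is handed in at about 17 s of the 64 s allowed, but no verdict came back.

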